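# Zero a plating gauge and hold it on the marked spot

### The job

Take the orange plating-thickness probe out of its stand and zero it: press its sprung tip lightly, probe upright, on the middle of the bright round zero block for about a second. Then set the tip inside the red ring on the brass blank on the sloping stand, probe square to the sloping face, and press gently so that the tip is about half pushed in, never hard against its stop; finish while holding it there, still, in the gripper. Leave the glue bottle, cup, screw pot and black tray where they are.

Things in the scene. Friction and masses are not known exactly. Their poses are not given: they have to be found in the camera images.
- probe: Orange pen probe, 125 mm long, 80 g, upright in its stand. Origin: end of the free tip; z runs from tip to top: brass sprung tip (8 mm thick, round-ended) 0-10 mm, steel nose (16 mm thick) to 50, black collar (29 mm) to 56, orange 20x20 mm square grip to 122 with flats across x and y (grip it at about 95), black cap to 125. Small black display on its -x side.
- tip (a point): The end of the brass sprung tip (moves with the tip as it is pressed in).
- plunger (a joint): How far the sprung tip is pushed into the probe, m: 0 free, 0.010 hard against its stop. The spring is soft: about 1 N to start moving, 2.8 N at half (0.005), 4.5 N at the stop.
- holder: Probe stand, fixed: grey block 60x60 mm, 58 mm tall, on a thin dark foot 78x78 mm; origin at the centre of its underside. A 21 mm upright hole runs through its middle; the probe's collar rests on the block's top, its nose hangs free in the hole (tip end 8 mm above the table): lift it straight up by at least 55 mm.
- zero_top (a point): Centre of the flat, level top of the zero block: a bright metal disc of 44 mm on a black foot of 56 mm, top 16 mm above the table, fixed to the table. The body zero_block has its origin 16 mm below this point.
- stand: Sloping stand, fixed: grey base 104x100 mm, blue sloping plate with a flat brass blank (78 mm along the slope, 86 mm across), low steel lip at its lower edge, clips at its sides (up to 5 mm proud). Origin: centre of the underside. The face slopes 0.35 rad, low at -x, rising to +x; face centre 45 mm above the origin. Square out of the face is (-sin 0.35, 0, cos 0.35) in the stand's axes.
- spot (a point): The marked spot: black dot in the middle of the flat red ring (inner diameter 15 mm, outer 21 mm, no thickness to speak of) on the brass face. It lies on the face's middle line, up to 22 mm to either side of the centre (along the stand's y). Its z axis points square out of the sloping face, its y axis is the stand's y.
- glue: Small glue bottle with blue cap and needle, 25 mm wide, 100 mm tall, standing loose; origin at the centre of its underside. Leave alone.
- cup: White round sorting cup with beads, 62 mm wide, 23 mm tall, loose; origin at the centre of its underside. Leave alone.
- pot: White screw pot, 45 mm wide, 38 mm tall, loose; origin at the centre of its underside. Leave alone.
- black_tray: Black square tray with findings, 72x72 mm, 19 mm tall, loose; origin at the centre of its underside. Leave alone.
- zero_block: The zero block itself; origin at the centre of its underside.
Mind the look-alikes: they are no part of the job. Leave any green, purple or turquoise look-alike of the zero_block alone.

How it is judged:
On the way:
1. the probe, upright, is pressed lightly on the middle of the zero block (value of joint plunger between 0.002 and 0.009 m and contact force between the fingers and probe above 1 N and contact force between probe and zero_block above 0.5 N and angle between probe's own z axis and vertical below 0.15 rad and horizontal distance between tip and zero_top below 0.015 m), for 0.3 s.
At the end, for the whole second after the job is handed in: The gripper still holds the probe, at rest, its tip inside the red ring (end of the tip within 7.5 mm of the spot), its axis square to the sloping face within 0.14 rad (8 degrees), the sprung tip pushed in by 2 to 9 mm of its 10 mm and pressing on the brass with 0.5 to 8 N (value of joint plunger between 0.002 and 0.009 m and contact force between the fingers and probe above 1 N and contact force between probe and stand between 0.5 and 8 N and distance between tip and spot below 0.0075 m and angle between the z axis of probe and the z axis of spot, either way round below 0.14 rad and angle between probe's own z axis and vertical below 0.6 rad and contact force between probe and holder below 0.05 N and linear speed of probe below 0.02 m/s); the arm keeps its last pose, push and grip.
It fails at once if the probe is rammed (more than 15 N) against the zero block or the sloping stand (contact force between probe and zero_block above 15 N or contact force between probe and stand above 15 N).
It fails at once if the glue bottle, cup, screw pot or black tray is shifted by more than 25 mm, or the glue bottle is knocked over (distance of any of glue, cup, pot, black_tray from where it was at the start of the episode above 0.025 m or angle between glue's own z axis and vertical above 0.6 rad).
It also fails if it takes over 48 s, if anything falls off the work surface, if the arm or the gripper's body presses on something with over 40 N, if the wrist force passes 120 N, or if a joint passes its speed limit or range.

### The arm

A 7-joint arm with a two-finger parallel gripper is mounted at the origin on a cart in front of the work surface, level with it; the furniture and walls round the work are solid. World frame = base frame: x ahead of the robot, y to its left, z up, the work surface at z = 0. Lengths are in m, angles in rad, forces in N, time in s.
With the tool pointing down it reaches from about 0.4 to 0.85 m from the base axis. Payload 4.5 kg.
Tool frame: the origin (TCP) lies on the centre line of the jaws, within the pads' length; the fingertips stand 25 mm ahead of it and the grasp point (between the pads) lies 6 mm ahead of it; z points along the fingers, y is the line along which they close (so a half turn about z gives the same grasp; the last joint's range is limited). The gripper opens to 85 mm and grips with 20 to 120 N. Pads are 22 mm wide; open, the fingers measure 114 mm over their backs; the gripper's body (76 mm by 85 mm) begins 54 mm behind the grasp point. The pads swing forward as they close: fully open they stand 13 mm farther back than shut.
Start: joints at [1.139, 0.689, -0.195, 1.565, 0.157, 0.902, -0.215], TCP at [0.281, -0.558, 0.256] pointing down, gripper open.
Joint ranges: [-3.01, 3.01], [-0.46, 2.08], [-1.47, 1.51], [0.13, 2.56], [-1, 4.14], [0.04, 2.09], [-2.66, 2.66]. Speed limits (rad/s): [2.57, 2.57, 3.14, 3.14, 3.14, 3.14, 3.14].

### API

Orientations are given as a unit quaternion [x, y, z, w].
In Python, from cell import ctrl gives the robot as it stands.
- The arm moves only by the shell command python3 -m pendant 'ROWS' [FORCE]. ROWS is JSON, a list of rows, each a list of 7 numbers: the finger opening in m, from 0 to 0.0854, then the shift along the tool's x, y, z in m, then the turn, a rotation vector about the tool's x, y, z in rad. In form: [[fingers, dx, dy, dz, rx, ry, rz], ...]. A call has 1 to 5 rows; each row shifts and turns the commanded pose from where the row before left it, along the tool's axes as they then stand; what a row does not reach is not made up. A row lasts 1/8 s, in which the tool goes at most 62.5 mm and 10.7 degrees, less where a joint would pass 70% of its speed; a pose out of reach is approached as far as the arm can. A call with a gripper value outside its range is refused whole. The fingers move at their own pace and stop on an object; FORCE is the grip in N (left out, the last holds). Time passes only in rows, so rows that do not move let the fingers close. It gives the time, the measured TCP pose, the force, the opening and the grip force at its end, in the units of the state.
- ctrl.sense(): the state, without advancing time (a new reading comes with each control period).
- ctrl.get_image(name): name is "scene" or "top" or "wrist"; returns the picture (400x640x3 uint8, red, green, blue); there is no depth.
- ctrl.camera_model(name): a dict with "mtx" (3x3 intrinsics, pixels), "rvec" (rotation vector, rad) and "tvec" (3), from world to camera coordinates, as OpenCV has them; the wrist camera has in their place "tool_from_camera" (4x4, takes a point from camera to tool coordinates, whose origin is the TCP and whose axes are the flange's). Camera axes: x right, y down, z forward; pixel columns grow to the right and rows downward; lengths in m; the calibration is good to about 2 mm. A picture is of the moment at which its call begins: read the wrist's pose just before it. camera_model takes no time and is no camera call.
- ctrl.hand_in(): hands the job in; it is judged then, once.
The state is a dict: "t": time; "joint_positions": joint angles; "joint_velocities": joint speeds; "tau": joint torques, N m; "eef_pos": TCP position; "orientation": TCP orientation; "force": force on the tool from outside, world axes, zero at the start; "moment": the same for the moment, N m; "gripper_width": finger opening in m; "finger_force": force on a finger pad.
Only numpy, scipy, OpenCV 4.12 (cv2) and the standard library are available. Lean on these libraries where they do the work, as an engineer would, in place of code of your own. Each camera call takes 0.05 s, during which the arm holds its last target. There are 200 camera calls.

## Working session

There is one attempt and no reset: what is moved stays moved. The work goes in short steps, Python scripts to look and compute and a shell command to move; the robot and the scene stay as the last step left them, time stands still between calls to the robot, and variables do not carry over. Pictures are saved under pics/ and viewed, at most 10 in all, crops included, and the job is handed in when it is done.

```bash
mkdir -p pics; ls
python3 - <<'E'
from cell import ctrl
import cv2
for n in ["scene","top"]:
    im=ctrl.get_image(n); cv2.imwrite(f"pics/{n}0.png",im[:,:,::-1])
    print(n,ctrl.camera_model(n))
print(ctrl.camera_model("wrist")); print(ctrl.sense())
E
```

```text
pics
scene {'mtx': array([[397.65122343,   0.        , 322.16422558],
       [  0.        , 397.65122343, 201.10201147],
       [  0.        ,   0.        ,   1.        ]]), 'rvec': array([ 1.85849916, -0.9678415 ,  0.6127291 ]), 'tvec': array([-0.35729591,  0.23987872,  0.56838427])}
top {'mtx': array([[363.86215796,   0.        , 316.05950388],
       [  0.        , 363.86215796, 197.41728659],
       [  0.        ,   0.        ,   1.        ]]), 'rvec': array([ 2.19192791, -2.19621359,  0.00313523]), 'tvec': array([-0.04297389,  0.54224282,  0.90414965])}
{'mtx': array([[326.62507108,   0.        , 309.60074036],
       [  0.        , 326.62507108, 196.41585733],
       [  0.        ,   0.        ,   1.        ]]), 'tool_from_camera': array([[ 1.03921308e-04, -9.46805484e-01, -3.21806410e-01,
         8.34173234e-02],
       [ 9.99999824e-01, -8.93421309e-05,  5.85789789e-04,
         1.02351670e-03],
       [-5.83379855e-04, -3.21806414e-01,  9.46805308e-01,
        -1.18478172e-01],
       [ 0.00000000e+00,  0.00000000e+00,  0.00000000e+00,
         1.00000000e+00]])}
{'t': 0.1, 'joint_positions': array([ 1.13877741,  0.68990131, -0.1945112 ,  1.56624785,  0.1572662 ,
        0.90250815, -0.2151082 ]), 'joint_velocities': array([ 1.09623240e-03, -1.76229577e-03, -8.01877777e-04, -3.49923126e-03,
       -8.88688450e-05, -3.92232661e-04,  7.47190867e-05]), 'tau': array([-3.17490492e-03, -5.40596616e+01, -1.27167240e+00, -1.58985329e+01,
        9.32884170e-03,  4.35110444e-03, -1.66303187e-05]), 'eef_pos': array([ 0.28043983, -0.55793579,  0.25556115]), 'orientation': array([ 9.72993881e-01,  2.30829383e-01, -2.43644707e-04, -8.02925348e-04]), 'force': array([ 0.00590706, -0.273502  , -0.36641505]), 'moment': array([ 0.03079091, -0.00848952, -0.0241041 ]), 'finger_force': 0.0, 'gripper_width': 0.08519942887237754}
```

View pics/scene0.png

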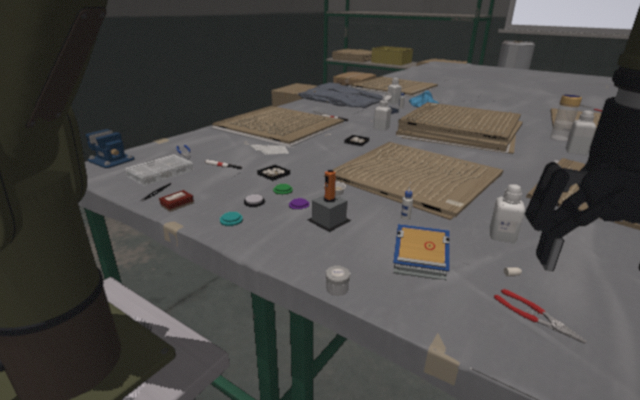

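View pics/top0.png

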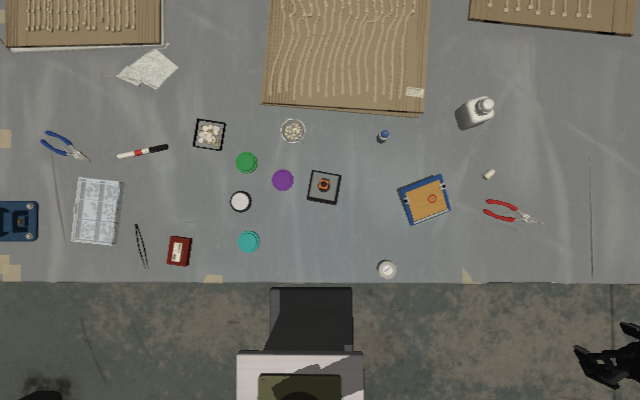

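Pictures: the probe in its stand is at top (324,185) / scene (330,190). The zero-block candidates in the top view are white/bright (241,201), green (246,162), purple (283,180) and turquoise (248,242). By the description the bright one at (241,201) is right; I'm checking it with a crop. The sloping stand is at (425,199), its ring at about (432,199). The glue is at (383,136), pot (387,269), cup (292,131) and tray (209,134).

```bash
cat > h.py <<'E'
import numpy as np, cv2
from cell import ctrl
from scipy.spatial.transform import Rotation as R
def ray(n,uv):
    m=ctrl.camera_model(n); K=m["mtx"]; p=np.array([*uv,1.0])
    if n=="wrist":
        s=ctrl.sense(); T=m["tool_from_camera"]; Rw=R.from_quat(s["orientation"]).as_matrix()
        return s["eef_pos"]+Rw@T[:3,3], Rw@T[:3,:3]@np.linalg.inv(K)@p
    A=cv2.Rodrigues(m["rvec"])[0]; return -A.T@m["tvec"], A.T@np.linalg.inv(K)@p
def onz(n,uv,z):
    o,d=ray(n,uv); return o+d*(z-o[2])/d[2]
def cross(a,b):
    (o,d),(q,e)=a,b; d=d/np.linalg.norm(d); e=e/np.linalg.norm(e)
    s=np.linalg.lstsq(np.c_[d,-e],q-o,rcond=None)[0]
    P,Q=o+d*s[0],q+e*s[1]; return (P+Q)/2,np.linalg.norm(P-Q)
def blobs(mask,box,amin=5):
    x0,y0,x1,y1=box; m=np.zeros(mask.shape,np.uint8); m[y0:y1,x0:x1]=mask[y0:y1,x0:x1]
    c,_=cv2.findContours(m,cv2.RETR_EXTERNAL,cv2.CHAIN_APPROX_NONE)
    return [(cv2.contourArea(k),k.reshape(-1,2)) for k in c if cv2.contourArea(k)>=amin]
E
python3 - <<'E'
from h import *
t=cv2.imread("pics/top0.png"); s=cv2.imread("pics/scene0.png")
H=cv2.cvtColor(t,cv2.COLOR_BGR2HSV); G=cv2.cvtColor(s,cv2.COLOR_BGR2HSV)
def show(n,name,mask,box,z,amin=5):
    for a,k in blobs(mask,box,amin):
        r=cv2.minAreaRect(k.astype(np.float32)); (u,v),rad=cv2.minEnclosingCircle(k.astype(np.float32))
        print(name,a,np.round(r,1) if 0 else r,'P',np.round(onz(n,r[0],z),4))
        bp=cv2.boxPoints(r); print('  corners',[np.round(onz(n,c,z)[:2],4).tolist() for c in bp])
show("top","zero",cv2.inRange(H,(0,0,150),(180,60,255)),(225,188,257,216),.016)
show("top","orange",cv2.inRange(H,(5,120,80),(20,255,255)),(305,165,345,210),.122)
show("top","foot",cv2.inRange(H,(0,0,0),(180,255,70)),(300,165,346,210),.0,20)
show("top","blue",cv2.inRange(H,(95,120,40),(125,255,255)),(395,170,455,230),.03,20)
show("top","brass",cv2.inRange(H,(10,90,120),(30,255,255)),(395,170,455,230),.045,20)
show("top","red",cv2.inRange(H,(0,150,80),(8,255,255)),(395,170,455,230),.045)
show("scene","red",cv2.inRange(G,(0,150,80),(10,255,255)),(390,225,450,275),.045)
c=np.hstack([cv2.resize(t[140:260,200:350],None,fx=3,fy=3,interpolation=2),cv2.resize(t[160:240,385:465],(350,360),interpolation=2)])
cv2.imwrite("pics/crop.png",c)
E
```

```text
zero 204.0 ((240.0, 201.0), (16.0, 16.0), 90.0) P [0.5334 0.1455 0.016 ]
  corners [[0.5534, 0.1657], [0.5533, 0.1255], [0.5134, 0.1253], [0.5135, 0.1654]]
orange 67.0 ((323.32354736328125, 183.70587158203125), (9.216353416442871, 8.973817825317383), 14.03624439239502) P [ 0.5689 -0.063   0.122 ]
  corners [[0.5618, -0.0508], [0.5809, -0.0556], [0.5759, -0.0752], [0.5568, -0.0703]]
foot 861.0 ((323.56402587890625, 187.14801025390625), (29.963314056396484, 30.678855895996094), 10.30484676361084) P [ 0.5683 -0.0628  0.    ]
  corners [[0.537, -0.0186], [0.6134, -0.0326], [0.5995, -0.107], [0.5233, -0.093]]
blue 61.0 ((408.7000732421875, 214.10003662109375), (22.135942459106445, 3.7947328090667725), 71.56504821777344) P [ 0.5005 -0.2691  0.03  ]
  corners [[0.5245, -0.2565], [0.5274, -0.2652], [0.4766, -0.2816], [0.4737, -0.273]]
blue 24.0 ((446.2884826660156, 199.5576629638672), (20.172332763671875, 2.1926445960998535), 74.74488067626953) P [ 0.5356 -0.3598  0.03  ]
  corners [[0.5585, -0.3511], [0.5599, -0.3562], [0.5127, -0.3684], [0.5114, -0.3633]]
blue 173.5 ((420.3611755371094, 185.8362579345703), (13.366923332214355, 45.78288269042969), 62.241458892822266) P [ 0.569  -0.2978  0.03  ]
  corners [[0.5577, -0.2413], [0.6092, -0.3395], [0.5804, -0.3542], [0.5289, -0.2561]]
brass 988.0 ((426.193359375, 200.00259399414062), (29.867055892944336, 37.5492057800293), 68.96248626708984) P [ 0.5343 -0.3074  0.045 ]
  corners [[0.5516, -0.2534], [0.5835, -0.3367], [0.5171, -0.3612], [0.4851, -0.2782]]
red 5.5 ((431.75, 198.25001525878906), (7.071067810058594, 7.77817440032959), 45.0) P [ 0.5384 -0.3206  0.045 ]
  corners [[0.5379, -0.3082], [0.551, -0.3213], [0.539, -0.333], [0.5259, -0.3198]]
red 11.0 ((429.0, 245.5), (7.0, 10.0), 90.0) P [ 0.5389 -0.3189  0.045 ]
  corners [[0.5453, -0.306], [0.5571, -0.3224], [0.5326, -0.3315], [0.5212, -0.3156]]
```

View pics/crop.png

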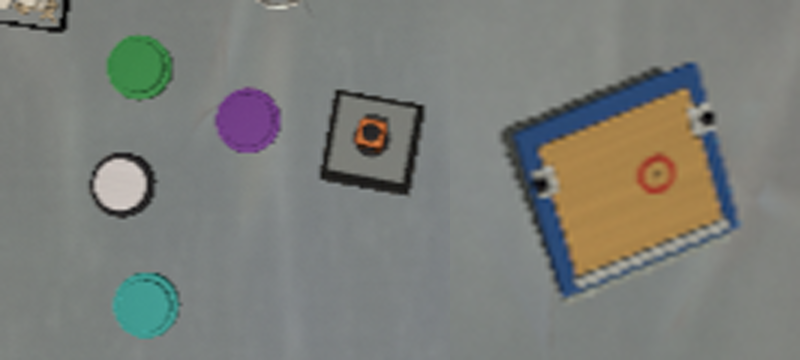

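The crop confirms the bright disc in the left panel at (122,184) as the zero block; the green, purple and turquoise discs are look-alikes. The ring is at (657,173) in the right panel, and the lip is at the lower right. I'll go over the stand first for a close look on the way.

```bash
python3 -m pendant '[[0.085,0.056,-0.018,0,0,0,0],[0.085,0.056,-0.018,0,0,0,0],[0.085,0.056,-0.018,0,0,0,0],[0.085,0.056,-0.018,0,0,0,0],[0.085,0.056,-0.018,0,0,0,0]]'; python3 -m pendant '[[0.085,0.056,-0.021,0,0,0,0],[0.085,0,0,0,0,0,0],[0.085,0,0,0,0,0,0]]'
python3 - <<'E'
from h import *
print(ctrl.sense()["eef_pos"]); t=ctrl.get_image("wrist")[:,:,::-1]; cv2.imwrite("pics/w1.png",t)
E
```

```text
t: 0.72
eef_pos: [0.4914, -0.3507, 0.256]
orientation: [0.973, 0.231, -0.0, -0.0]
force: [1.5, -0.7, -0.7]
gripper_width: 0.085
finger_force: 0.0
t: 1.1
eef_pos: [0.5304, -0.3086, 0.2558]
orientation: [0.973, 0.231, -0.001, 0.0]
force: [0.5, 0.2, -0.0]
gripper_width: 0.085
finger_force: 0.0
[ 0.5304172  -0.308615    0.25584149]
```

View pics/w1.png

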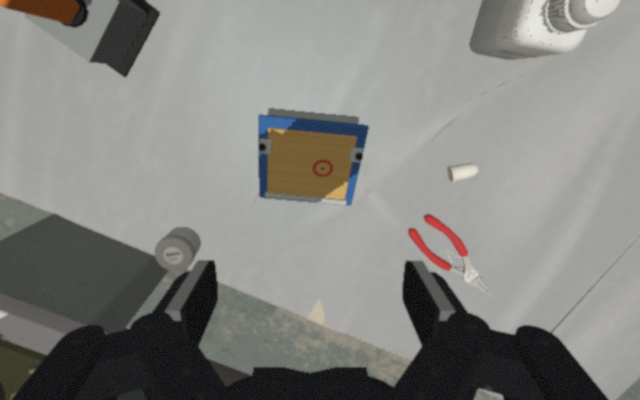

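The wrist view shows the stand with the ring at (322,168), the blue plate's upper edge from (260,115) to (367,126), and the lip at the bottom from (263,197) to (351,205). I'm measuring the ring and yaw from these.

Run:
```python
from h import *
w=cv2.imread("pics/w1.png"); W=cv2.cvtColor(w,cv2.COLOR_BGR2HSV)
m=cv2.inRange(W,(0,120,60),(9,255,255))|cv2.inRange(W,(172,120,60),(180,255,255))
pts=np.argwhere(m[150:190,300:345]>0)[:,::-1]+[300,150]
(c,ax,an)=cv2.fitEllipse(cv2.convexHull(pts.astype(np.float32)));print(c,ax)
rw=ray("wrist",c)
for n,uv in(("top",(431.75,198.25)),("scene",(429,245.5))): print(n,cross(rw,ray(n,uv)))
print("onz",onz("wrist",c,.045))
b=cv2.inRange(W,(12,80,80),(30,255,255)); a,k=max(blobs(b,(240,100,380,215),50),key=lambda x:x[0])
ap=cv2.approxPolyDP(cv2.convexHull(k),6,True).reshape(-1,2);print(ap)
b=cv2.inRange(W,(95,110,40),(125,255,255)); kk=np.vstack([k for a,k in blobs(b,(240,100,380,215),10)])
ap2=cv2.approxPolyDP(cv2.convexHull(kk),6,True).reshape(-1,2);print(ap2)
for q in (ap,ap2):
    q=q[np.argsort(q[:,1])]
    for (i,j),z in (((0,1),.06),((-2,-1),.031)):
        A,B=onz("wrist",q[i],z),onz("wrist",q[j],z); d=A-B; d=d*np.sign(d[1]); print(q[i],q[j],'len',np.linalg.norm(d),'yaw',np.arctan2(-d[0],d[1]),'mid',(A+B)/2)
```

```text
(322.3764953613281, 167.78146362304688) (16.363262176513672, 19.258684158325195)
top (array([ 0.53825025, -0.321413  ,  0.04350204]), np.float64(0.000912227263533277))
scene (array([ 0.53810378, -0.32036148,  0.04580861]), np.float64(0.00231522404021447))
onz [ 0.53829765 -0.32158477  0.045     ]
[[268 129]
 [356 137]
 [344 198]
 [268 191]]
[[366 127]
 [350 203]
 [261 195]
 [259 116]]
[268 129] [356 137] len 0.08426693666991736 yaw 0.37415576696292985 mid [ 0.56721088 -0.29507095  0.06      ]
[268 191] [344 198] len 0.08461030956744889 yaw 0.3669871837335811 mid [ 0.50039094 -0.3215033   0.031     ]
[259 116] [366 127] len 0.10142748957391018 yaw 0.36363274253451244 mid [ 0.57705611 -0.29076045  0.06      ]
[261 195] [350 203] len 0.09952979026013961 yaw 0.3688479377095864 mid [ 0.49542665 -0.32340618  0.031     ]
```

```bash
python3 -m pendant '[[0.085,0.036,-0.0505,0,0,0,0],[0.085,0.036,-0.0505,0,0,0,0],[0.085,0.036,-0.0505,0,0,0,0],[0.085,0.036,-0.0505,0,0,0,0],[0.085,0,0,0,0,0,0.162]]'; python3 -m pendant '[[0.085,0,0,0,0,0,0.162],[0.085,0,0,0,0,0,0.162],[0.085,0,0,0,0,0,0.16],[0.085,0,0,0,0,0,0],[0.085,0,0,0,0,0,0]]'
python3 - <<'E'
from h import *
print(ctrl.sense()["eef_pos"],ctrl.sense()["joint_positions"]); t=ctrl.get_image("wrist")[:,:,::-1]; cv2.imwrite("pics/w2.png",t)
E
```

```text
t: 1.78
eef_pos: [0.5694, -0.0578, 0.2564]
orientation: [0.988, 0.153, 0.001, -0.002]
force: [-0.3, -0.9, -0.2]
gripper_width: 0.085
finger_force: 0.0
t: 2.4
eef_pos: [0.5687, -0.0643, 0.2563]
orientation: [0.996, -0.09, -0.0, 0.0]
force: [-0.8, 0.8, 0.6]
gripper_width: 0.0846
finger_force: 0.0
[ 0.56874746 -0.06430036  0.25630584] [-0.00353522  0.61659229  0.05933062  1.73641176 -0.04761731  0.79011609
 -1.67172799]
```

View pics/w2.png

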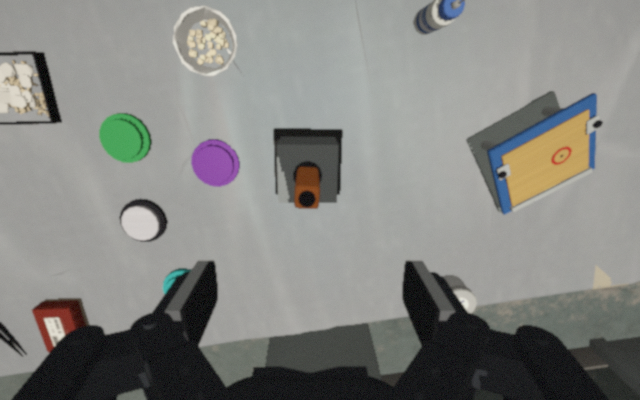

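The wrist view shows the probe's cap at about (307,199), its grip flats in line with the jaws, and the bright zero block at (142,220).

Run:
```python
from h import *
w=cv2.imread("pics/w2.png"); W=cv2.cvtColor(w,cv2.COLOR_BGR2HSV)
a,k=max(blobs(cv2.inRange(W,(3,120,50),(20,255,255)),(270,150,350,215),20),key=lambda x:x[0])
x0,y0,x1,y1=k[:,0].min(),k[:,1].min(),k[:,0].max(),k[:,1].max();print(x0,y0,x1,y1)
hull=cv2.convexHull(k).reshape(-1,2);print(cv2.approxPolyDP(hull,3,True).reshape(-1,2).tolist())
kb=[q for q in blobs(cv2.inRange(W,(0,0,0),(180,255,45)),(295,185,320,215),10)]
for a,q in kb:
    c=cv2.minEnclosingCircle(q.astype(np.float32));print('cap',a,c,onz("wrist",c[0],.133))
a,z=max(blobs(cv2.inRange(W,(0,0,140),(180,60,255)),(115,190,175,245),20),key=lambda x:x[0])
e=cv2.fitEllipse(cv2.convexHull(z));print('zero',e,onz("wrist",e[0],.016), cross(ray("wrist",e[0]),ray("top",(240,201))))
foot=blobs(cv2.inRange(W,(0,0,0),(180,255,60)),(265,120,350,210),100)
for a,q in foot: print(a,cv2.minAreaRect(q.astype(np.float32)))
print(R.from_quat(ctrl.sense()["orientation"]).as_matrix().round(4))
```

```text
294 166 319 207
[[316, 167], [316, 207], [296, 206], [298, 167]]
cap 147.0 ((306.5714416503906, 198.5), 7.4454665184021) [ 0.56919328 -0.06239965  0.133     ]Traceback (most recent call last):
  File "<stdin>", line 10, in <module>
cv2.error: OpenCV(4.12.0) /io/opencv/modules/imgproc/src/shapedescr.cpp:361: error: (-201:Incorrect size of input array) There should be at least 5 points to fit the ellipse in function 'fitEllipseNoDirect'
```

```bash
python3 - <<'E'
from h import *
w=cv2.imread("pics/w2.png"); W=cv2.cvtColor(w,cv2.COLOR_BGR2HSV)
m=cv2.inRange(W,(0,0,165),(180,60,255))
bl=blobs(m,(115,190,175,245),3); print([a for a,_ in bl])
k=max(bl,key=lambda x:x[0])[1]; c,r=cv2.minEnclosingCircle(k.astype(np.float32));b=cv2.boundingRect(k)
print(c,r,b,onz("wrist",c,.016),cross(ray("wrist",c),ray("top",(240,201))))
E
python3 -m pendant '[[0.085,0.001,-0.002,0.05,0,0,0],[0.085,0,0,0.05,0,0,0],[0.085,0,0,0.047,0,0,0],[0.085,0,0,0,0,0,0],[0.085,0,0,0,0,0,0]]'
```

```text
[6.0, 7.0, 901.5]
(139.47259521484375, 222.88356018066406) 18.917118072509766 (122, 207, 36, 33) [0.53475077 0.14764488 0.016     ] (array([0.53428609, 0.14603158, 0.01712226]), np.float64(0.0024010244768604477))
t: 3.08
eef_pos: [0.5714, -0.0618, 0.1108]
orientation: [0.996, -0.09, 0.001, -0.0]
force: [-0.3, 0.1, 0.4]
gripper_width: 0.0848
finger_force: 0.0
```

```bash
python3 -m pendant '[[0.0,0,0,0.001,0,0,0],[0.0,0,0,0,0,0,0],[0,0,0,0,0,0,0],[0,0,0,0,0,0,0],[0,0,0,0,0,0,0]]' 40;python3 -m pendant '[[0.0,0,0,0,0,0,0],[0.0,0,0,0,0,0,0],[0,0,0,0,0,0,0]]' 60
```

```text
t: 3.7
eef_pos: [0.5706, -0.0613, 0.1088]
orientation: [0.996, -0.09, 0.0, -0.0]
force: [-0.6, 1.2, 5.8]
gripper_width: 0.0196
finger_force: 43.0
t: 4.08
eef_pos: [0.5706, -0.0613, 0.1088]
orientation: [0.996, -0.09, 0.0, -0.0]
force: [-0.3, 0.4, 6.4]
gripper_width: 0.0192
finger_force: 58.8
```

```bash
python3 -m pendant '[[0,0,0,-0.03,0,0,0],[0,0,0,-0.04,0,0,0],[0,0,0,-0.05,0,0,0],[0,0,0,0,0,0,0],[0,0,0,0,0,0,0]]'
python3 - <<'E'
from h import *
s=ctrl.sense();print(s["eef_pos"],s["force"],s["gripper_width"])
w=ctrl.get_image("wrist")[:,:,::-1]; t=ctrl.get_image("scene")[:,:,::-1]
c=np.hstack([w[100:400,160:480],cv2.resize(t[120:260,250:420],(364,300),interpolation=2)]);cv2.imwrite("pics/g.png",c);cv2.imwrite("pics/w3.png",w);cv2.imwrite("pics/s3.png",t)
E
```

```text
t: 4.7
eef_pos: [0.5696, -0.0613, 0.2276]
orientation: [0.996, -0.09, -0.001, 0.0]
force: [-1.2, 0.9, -0.5]
gripper_width: 0.0196
finger_force: 58.7
[ 0.56964769 -0.06126604  0.22762588] [-1.18757045  0.88882068 -0.49513291] 0.019647200530287078
```

View pics/g.png

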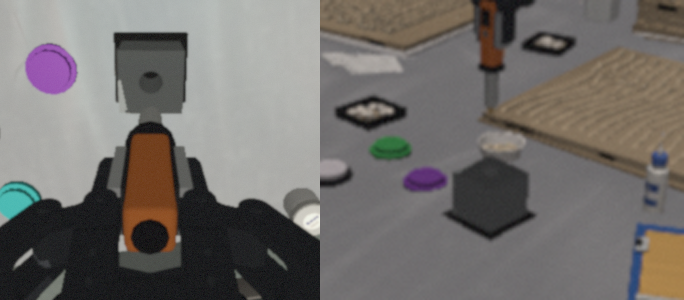

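The probe is held upright between the pads, clear of the stand, with the tip at about scene px (330,170). I'm checking the tip by projection and working out the move to the zero block.

```bash
cat >> h.py <<'E'
def proj(n,P):
    m=ctrl.camera_model(n)
    if n=="wrist":
        s=ctrl.sense();T=np.eye(4);T[:3,:3]=R.from_quat(s["orientation"]).as_matrix();T[:3,3]=s["eef_pos"]
        C=np.linalg.inv(T@m["tool_from_camera"]);p=C[:3,:3]@P+C[:3,3]; p=m["mtx"]@p; return (p/p[2])[:2]
    return cv2.projectPoints(np.float64([P]),m["rvec"],m["tvec"],m["mtx"],None)[0].ravel()
def goal(P,z,off,x=None):
    "tool shift/turn (tool axes) so the tip (at off in tool frame) is at P, tool z along z"
    s=ctrl.sense(); A=R.from_quat(s["orientation"]).as_matrix(); c=np.cross(A[:,2],z); 
    n=np.linalg.norm(c); W=R.from_rotvec(c/n*np.arcsin(n) if n>1e-9 else c).as_matrix()
    B=W@A; tcp=P-B@off
    print("shift",(A.T@(tcp-s["eef_pos"])).round(4),"turn",(A.T@(c/n*np.arcsin(n))).round(4),"tcp",tcp.round(4),"shift in new axes",(B.T@(tcp-s["eef_pos"])).round(4))
E
python3 - <<'E'
from h import *
s=ctrl.sense();P=s["eef_pos"]+[-.0005,-.0005,-.1008]
print(proj("scene",P),proj("wrist",P),proj("scene",P+[0,0,.12]))
t=cv2.imread("pics/s3.png");G=cv2.cvtColor(t,cv2.COLOR_BGR2HSV)
print(t[160:182,324:337].sum(2)//3)
w=cv2.imread("pics/w3.png");g=w.sum(2)//3;print(g[204:226:2,296:324:2])
goal(np.array([.534,.1465,.050]),np.array([0,0,-1.]),np.array([0,0,.1008]))
E
```

```text
[329.8417452  173.05793019] [309.45260717 209.00988524] [331.09221519 120.97813986]
[[112 114 100  78  76  80  82  78  83  99 111 112 113]
 [114 112 100  81  77  81  82  79  83  96 109 113 111]
 [112 112  98  79  77  80  80  79  83  96 109 111 110]
 [112 109  98  80  77  81  82  79  82  94 108 112 111]
 [112 110  98  81  79  80  81  79  82  97 107 112 110]
 [109 109 100  79  79  81  78  78  80  96 109 112 111]
 [112 107  98  81  78  81  79  79  83  97 109 111 109]
 [111 110  99  79  78  81  82  79  84  99 108 108 105]
 [110 109  99  80  80  81  79  82  88 101 106 104 102]
 [110 109 102  90  79  78  79  83  93 100 101 104 109]
 [109 110 107  97  79  74  76  88  96  99 106 117 116]
 [110 110 106  99  85  71  75  88  95 100 111 119 112]
 [110 102  91  88  83  74  80  90  99 101 106 110 103]
 [109  96  75  70  75  75  82  89  97 100 103 102 103]
 [104  91  72  64  65  68  72  76  87  91  94  98 100]
 [ 93  85  75  72  69  60  59  64  73  76  79  85  88]
 [ 90  83  78  78  73  64  56  56  60  64  66  65  63]
 [100  97  90  87  83  76  73  68  66  67  66  60  52]
 [109 108 105 101  95  89 
[... 275 characters left out ...]
  83  84  88  91  85  85  84  85  85]
 [ 86  82  85  86  88  89  92  93  92  94  88  87  84  84]
 [ 87  85  86  89  89  92  91  93  92  95  92  87  87  88]
 [ 99 101  91  90  92  91  95  95  90  92  93  91  88  96]
 [159 158 112  90  89  92  92  96  91  94  91  93 114 159]
 [175 161  99  91  90  91  89  96  95  91  93  91 104 162]
 [176 154  98  92  94  92  95  93  91  91  93  90  92 158]
 [174 134  88  90  89  89  87  84  85  90  92  89  96 158]
 [173 129  81  75  62  51  37  29  39  49  62  74  85 150]
 [159 103  29  26  25  17  18  25  26  24  19  27  36 102]]
shift [-0.0716 -0.1981  0.0761] turn [0.0004 0.0033 0.    ] tcp [0.534  0.1465 0.1508] shift in new axes [-0.0718 -0.198   0.0759]
```

```bash
python3 -m pendant '[[0,-0.018,-0.0495,0,0,0,0],[0,-0.018,-0.0495,0,0,0,0],[0,-0.018,-0.0495,0,0,0,0],[0,-0.018,-0.0495,0,0,0,0],[0,0,0,0.04,0,0,0]]';  python3 -m pendant '[[0,0,0,0.036,0,0,0],[0,0,0,0,0,0,0],[0,0,0,0,0,0,0],[0,0,0,0,0,0,0],[0,0,0,0,0,0,0]]'
python3 - <<'E'
from h import *
s=ctrl.sense();print(s["eef_pos"],s["force"],R.from_quat(s["orientation"]).as_matrix()[:,2])
w=ctrl.get_image("wrist")[:,:,::-1]; t=ctrl.get_image("scene")[:,:,::-1]
c=np.hstack([w[100:400,160:480],cv2.resize(t[140:240,220:320],(300,300),interpolation=2)]);cv2.imwrite("pics/z.png",c);cv2.imwrite("pics/w4.png",w)
goal(np.array([.534,.1465,.016]),np.array([0,0,-1.]),np.array([0,0,.1008]))
E
```

```text
t: 5.42
eef_pos: [0.5353, 0.1537, 0.1885]
orientation: [0.996, -0.085, 0.002, -0.003]
force: [0.8, -0.4, -1.4]
gripper_width: 0.0196
finger_force: 59.0
t: 6.05
eef_pos: [0.5357, 0.1464, 0.1534]
orientation: [0.996, -0.09, 0.001, -0.0]
force: [-0.7, 0.3, -1.0]
gripper_width: 0.0192
finger_force: 58.9
[0.53567405 0.14636228 0.15335906] [-0.71470657  0.34821293 -0.96553826] [ 2.01784051e-03  6.23915153e-04 -9.99997770e-01]
shift [-0.0014  0.0001  0.0362] turn [-0.0006 -0.0012  0.    ] tcp [0.534  0.1465 0.1168] shift in new axes [-0.0014  0.0001  0.0362]
```

View pics/z.png

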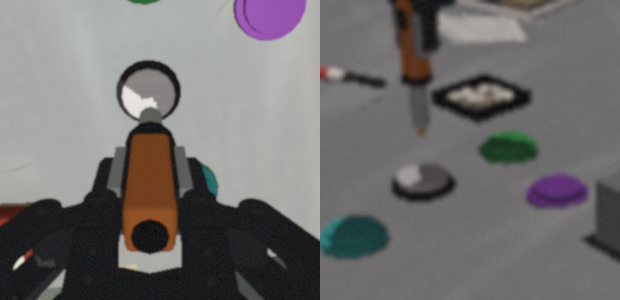

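The tip hangs right above the bright disc: tip at (420,133) and disc at (424,180) in the right panel, with the shadow on the disc. Pressing down.

```bash
python3 -m pendant '[[0,-0.001,0,0.02,0,0,0],[0,0,0,0.008,0,0,0],[0,0,0,0.004,0,0,0],[0,0,0,0.002,0,0,0],[0,0,0,0,0,0,0]]'; python3 -m pendant '[[0,0,0,0.002,0,0,0],[0,0,0,0.002,0,0,0],[0,0,0,0.001,0,0,0],[0,0,0,0,0,0,0],[0,0,0,0,0,0,0]]'; python3 -c "
from cell import ctrl; print(ctrl.sense()['eef_pos'],ctrl.sense()['force'])"
```

```text
t: 6.78
eef_pos: [0.5342, 0.1465, 0.1185]
orientation: [0.996, -0.09, 0.0, -0.0]
force: [1.0, -0.4, -0.9]
gripper_width: 0.0193
finger_force: 58.9
t: 7.4
eef_pos: [0.5344, 0.1465, 0.1135]
orientation: [0.996, -0.09, 0.0, -0.0]
force: [0.5, 0.4, 2.2]
gripper_width: 0.0193
finger_force: 59.0
[0.53435106 0.14653402 0.11347029] [0.54415125 0.42139825 2.24460646]
```

```bash
python3 -m pendant '[[0,0,0,0.001,0,0,0],[0,0,0,0,0,0,0],[0,0,0,0,0,0,0],[0,0,0,0,0,0,0]]'; python3 -m pendant '[[0,0,0,0,0,0,0],[0,0,0,0,0,0,0],[0,0,0,0,0,0,0],[0,0,0,0,0,0,0]]';python3 -m pendant '[[0,0,0,0,0,0,0],[0,0,0,0,0,0,0]]'
python3 - <<'E'
from h import *
t=ctrl.get_image("scene")[:,:,::-1]; cv2.imwrite("pics/z2.png",cv2.resize(t[140:240,220:320],(600,600),interpolation=2))
E
```

```text
t: 7.9
eef_pos: [0.5343, 0.1465, 0.1124]
orientation: [0.996, -0.09, 0.0, -0.0]
force: [0.9, -0.1, 2.0]
gripper_width: 0.0187
finger_force: 59.1
t: 8.4
eef_pos: [0.5342, 0.1465, 0.1123]
orientation: [0.996, -0.09, 0.0, -0.0]
force: [2.1, 0.2, 1.4]
gripper_width: 0.0193
finger_force: 59.2
t: 8.65
eef_pos: [0.5342, 0.1465, 0.1123]
orientation: [0.996, -0.09, 0.0, -0.0]
force: [2.1, 0.5, 0.9]
gripper_width: 0.0193
finger_force: 59.2
```

View pics/z2.png

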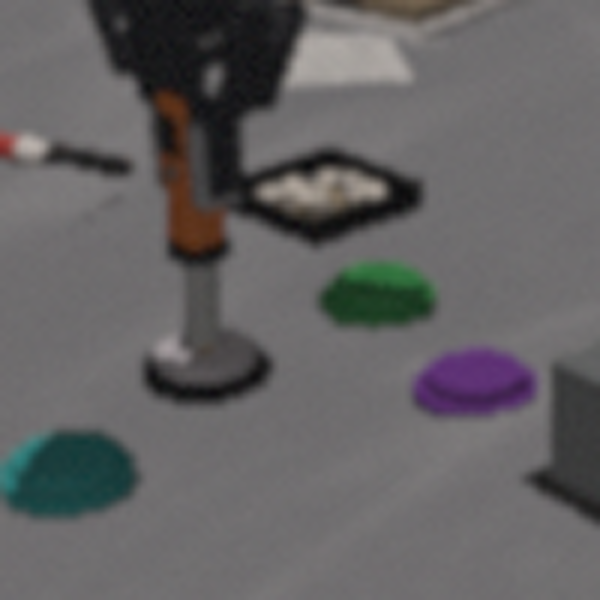

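The probe stands on the middle of the bright disc, with the tip base at (200,345). I'll press 1.5 mm more for margin, then lift off.

```bash
python3 -m pendant '[[0,0,0,0.0015,0,0,0],[0,0,0,0,0,0,0],[0,0,0,0,0,0,0],[0,0,0,0,0,0,0],[0,0,0,0,0,0,0]]'|grep -E "pos|force"; python3 -m pendant '[[0,0,0,0,0,0,0],[0,0,0,-0.01,0,0,0],[0,0,0,-0.03,0,0,0],[0,0,0,-0.04,0,0,0],[0,0,0,-0.04,0,0,0]]'|grep -E "pos|force";python3 -m pendant '[[0,0,0,0,0,0,0],[0,0,0,0,0,0,0],[0,0,0,0,0,0,0]]'
python3 - <<'E'
from h import *
y=.368;r=lambda a:np.array([-np.sin(a)*np.cos(y),-np.sin(a)*np.sin(y),np.cos(a)])
n=r(.35);S=np.array([.5383,-.3213,.045]);off=np.array([0,0,.1008])
goal(S+.05*n,-n,off)
E
```

```text
eef_pos: [0.5341, 0.1465, 0.1108]
force: [1.8, -0.5, 2.2]
finger_force: 59.3
eef_pos: [0.5321, 0.1459, 0.2316]
force: [0.4, 0.3, -1.3]
finger_force: 58.8
t: 10.32
eef_pos: [0.5327, 0.1462, 0.2294]
orientation: [0.996, -0.09, -0.002, 0.001]
force: [-0.7, -0.3, -0.9]
gripper_width: 0.0193
finger_force: 58.9
shift [0.0452 0.4858 0.0435] turn [0.1842 0.302  0.    ] tcp [ 0.4901 -0.3399  0.1867] shift in new axes [ 0.0437  0.4867 -0.0334]
```

```bash
python3 -m pendant '[[0,0.0057,0.0607,0,0,0,0],[0,0.0057,0.0607,0,0,0,0],[0,0.0057,0.0607,0,0,0,0],[0,0.0057,0.0607,0,0,0,0],[0,0.0057,0.0607,0,0,0,0]]' | grep -E "pos|force";python3 -m pendant '[[0,0.0057,0.0607,0,0,0,0],[0,0.0057,0.0607,0,0,0,0],[0,0.0057,0.0607,0,0,0,0],[0,0,0,0,0.0921,0.151,0],[0,0,0,0,0.0921,0.151,0]]'| grep -E "pos|force";python3 -m pendant '[[0,0,0,0,0,0,0],[0,0,0,0,0,0,0],[0,0,0,0,0,0,0],[0,0,0,0,0,0,0]]'
python3 - <<'E'
from h import *
y=.368;a=.35
n=np.array([-np.sin(a)*np.cos(y),-np.sin(a)*np.sin(y),np.cos(a)]);S=np.array([.5383,-.3213,.045]);off=np.array([0,0,.1008])
goal(S+.02*n,-n,off);print(ctrl.sense()["joint_positions"])
E
```

```text
eef_pos: [0.5067, -0.1589, 0.2297]
force: [1.6, 0.0, -0.8]
finger_force: 58.9
eef_pos: [0.4914, -0.3397, 0.2297]
force: [0.2, 0.5, -2.1]
finger_force: 59.1
t: 12.08
eef_pos: [0.4934, -0.3378, 0.2309]
orientation: [0.981, -0.087, 0.158, -0.078]
force: [-0.0, 0.2, -0.4]
gripper_width: 0.0193
finger_force: 59.1
shift [-0.0159  0.0106  0.0702] turn [-0.0025 -0.0027 -0.    ] tcp [ 0.4997 -0.3362  0.1585] shift in new axes [-0.0157  0.0104  0.0702]
[ 0.87000436  0.65620541 -0.31600849  1.85141268 -0.23282703  0.47613805
 -0.91462578]
```

Lateral first, then down to about 12 mm off the face, then look.

```bash
python3 -m pendant '[[0,-0.016,0.0105,0.02,0,0,0],[0,0,0,0.03,0,0,0],[0,0,0,0.028,0,0,0],[0,0,0,0,0,0,0],[0,0,0,0,0,0,0]]';python3 -m pendant '[[0,0,0,0,0,0,0],[0,0,0,0,0,0,0]]' | grep force
python3 - <<'E'
from h import *
y=.368;a=.35
n=np.array([-np.sin(a)*np.cos(y),-np.sin(a)*np.sin(y),np.cos(a)]);S=np.array([.5383,-.3213,.045]);off=np.array([0,0,.1008])
goal(S,-n,off)
s=ctrl.sense();tip=s["eef_pos"]+R.from_quat(s["orientation"]).apply(off)
print("tip proj",proj("scene",tip),proj("top",tip),"spot",proj("scene",S),proj("wrist",S),proj("wrist",tip))
w=ctrl.get_image("wrist")[:,:,::-1]; t=ctrl.get_image("scene")[:,:,::-1];cv2.imwrite("pics/s5.png",t);cv2.imwrite("pics/w5.png",w)
c=np.hstack([w[100:400:,180:460],cv2.resize(t[190:290,380:480],(500,500),interpolation=2)[:300]]) if 0 else np.hstack([cv2.resize(w[120:320,220:400],(400,444)),cv2.resize(t[180:280,385:475],(400,444),interpolation=2)])
cv2.imwrite("pics/f.png",c)
E
```

```text
t: 12.7
eef_pos: [0.5011, -0.3367, 0.1518]
orientation: [0.98, -0.088, 0.158, -0.077]
force: [0.0, -0.3, -0.6]
gripper_width: 0.0195
finger_force: 59.1
force: [0.4, -0.4, -0.6]
finger_force: 59.1
shift [ 0.0007 -0.0021  0.0137] turn [-0.0007 -0.0045  0.    ] tcp [ 0.5061 -0.3337  0.1397] shift in new axes [ 0.0008 -0.0021  0.0137]
tip proj [431.74071456 242.39636602] [435.16621441 200.28597327] spot [430.04286998 246.00986529] [306.28346724 202.52373784] [308.90294927 209.32116523]
```

View pics/f.png

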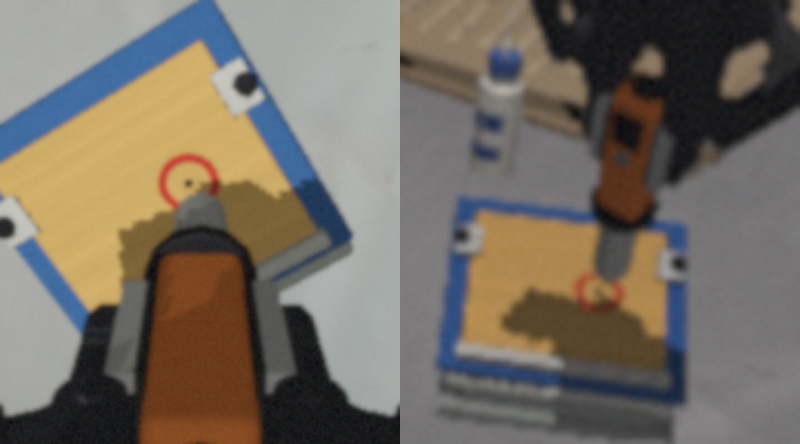

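The left panel shows the tip (201,205) just below the dot (188,183). The right panel shows the tip (613,282) just above the ring (600,293), matching the computed 2 mm correction. Closing in and pressing.

```bash
python3 -m pendant '[[0,0.0007,-0.0025,0.006,0,-0.004,0],[0,0,0,0.004,0,0,0],[0,0,0,0,0,0,0],[0,0,0,0,0,0,0]]'|grep -E "pos|force"; python3 -m pendant '[[0,0,0,0.002,0,0,0],[0,0,0,0.002,0,0,0],[0,0,0,0.002,0,0,0],[0,0,0,0,0,0,0],[0,0,0,0,0,0,0]]'|grep -E "pos|force"
python3 - <<'E'
from h import *
y=.368;a=.35
n=np.array([-np.sin(a)*np.cos(y),-np.sin(a)*np.sin(y),np.cos(a)]);S=np.array([.5383,-.3213,.045]);off=np.array([0,0,.1008])
goal(S,-n,off); print(ctrl.sense()["force"]@n)
E
```

```text
eef_pos: [0.5048, -0.3332, 0.1421]
force: [0.7, 0.4, -0.6]
finger_force: 59.1
eef_pos: [0.5067, -0.3326, 0.1368]
force: [-1.5, -0.8, 1.6]
finger_force: 59.3
shift [ 0.0004  0.0006 -0.0031] turn [-0.0015  0.0005  0.    ] tcp [ 0.5061 -0.3337  0.1397] shift in new axes [ 0.0004  0.0007 -0.0031]
2.0360526299744346
```

```bash
python3 -m pendant '[[0,0,0,0.001,0,0,0],[0,0,0,0,0,0,0],[0,0,0,0,0,0,0],[0,0,0,0,0,0,0],[0,0,0,0,0,0,0]]'|grep -E "t:|pos|force"
python3 - <<'E'
from h import *
y=.368;a=.35
n=np.array([-np.sin(a)*np.cos(y),-np.sin(a)*np.sin(y),np.cos(a)]);F=[]
for i in range(8): w=ctrl.get_image("wrist"); F.append(ctrl.sense()["force"]@n)
s=ctrl.sense();print(np.round(F,1),np.mean(F),abs(s["joint_velocities"]).max(),np.arccos(-R.from_quat(s["orientation"]).as_matrix()[:,2]@n))
t=ctrl.get_image("scene")
cv2.imwrite("pics/p.png",np.hstack([cv2.resize(w[120:320,220:400],(400,444)),cv2.resize(t[180:280,385:475],(400,444),interpolation=2)])[:,:,::-1])
E
```

```text
t: 14.8
eef_pos: [0.507, -0.3324, 0.1357]
force: [-0.7, -1.3, 1.6]
finger_force: 59.4
[2.  1.3 1.8 2.  0.7 1.7 1.8 1.6] 1.592208157467534 0.0013763442011352 0.0017095121835329203
```

View pics/p.png

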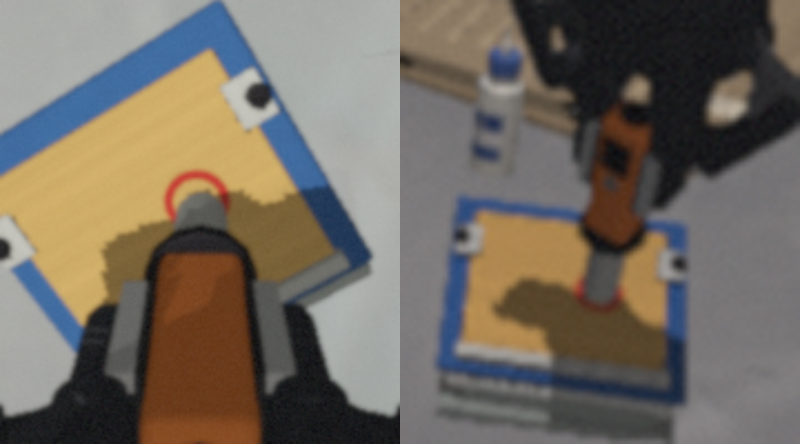

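The nose sits centred in the ring in both views, with ring centre at about (196,200) against nose (201) on the left, and red showing on both sides on the right. The force rise of about 2.2 N and the geometry both give about 4 mm pressed; I'll add 0.8 mm and hand in.

```bash
python3 -m pendant '[[0,0,0,0.0008,0,0,0],[0,0,0,0,0,0,0],[0,0,0,0,0,0,0],[0,0,0,0,0,0,0],[0,0,0,0,0,0,0]]'; python3 -c "
from cell import ctrl; print(ctrl.hand_in())"
```

```text
t: 15.88
eef_pos: [0.5073, -0.3323, 0.135]
orientation: [0.981, -0.088, 0.156, -0.078]
force: [-0.4, -0.6, 1.9]
gripper_width: 0.0193
finger_force: 59.4
the job is handed in; nothing more can be done
None
```

I zeroed the probe on the bright block and handed in at 15.9 s with its tip in the red ring, square to the face and pushed in about 5 mm by force and geometry; the hand-in returned no verdict.

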